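Load a milled housing into the soldering jig

ROBOT

A 6-joint arm with a two-finger parallel gripper is mounted at the origin on the work surface. World frame = base frame: x ahead of the robot, y to its left, z up, the work surface at z = 0. Lengths are in m, angles in rad, forces in N, time in s.
With the tool pointing down it reaches from about 0.375 to 0.975 m from the base axis. Payload 3.8 kg.
Tool frame: the origin (TCP) lies midway between the tips of the shut fingers; the grasp point (between the pads) lies 19 mm behind it; z points along the fingers, y is the line along which they close (so a half turn about z gives the same grasp; the last joint's range is limited). The gripper opens to 85 mm and grips with 20 to 120 N. Pads are 22 mm wide; open, the fingers measure 114 mm over their backs; the gripper's body (76 mm by 85 mm) begins 54 mm behind the grasp point. The pads swing forward as they close: fully open they stand 13 mm farther back than shut.
Start: joints at [-1.223, 0.264, 1.604, -0, 1.274, -0.037], TCP at [0.253, -0.626, 0.231] pointing down, gripper open.
Joint ranges: [-2.63, 2.63], [-0.94, 2.18], [0.31, 2.57], [-1.31, 4.45], [0, 2.66], [-2.55, 2.55]. Speed limits (rad/s): [2.57, 2.57, 3.14, 3.14, 3.14, 3.14].

INTERFACE

Orientations are given as a rotation vector (axis times angle).
In Python, from workcell import sensors, viewer, job gives the robot as it stands.
- The arm moves only by the shell command python3 -m inch 'ROWS' [FORCE]. ROWS is JSON, one flat list of numbers, 7 for each row, row after row: the shift along the tool's x, y, z in mm, then the turn, a rotation vector about the tool's x, y, z in degrees, then the finger opening in mm, from 0 to 85.4. A call has exactly 8 rows; each row shifts and turns the commanded pose from where the row before left it, along the tool's axes as they then stand; what a row does not reach is not made up. A row lasts 1/10 s, in which the tool goes at most 50 mm and 8.59 degrees, less where a joint would pass 70% of its speed; a pose out of reach is approached as far as the arm can. A call is refused whole if a number of a shift passes 50 or a number of a turn 8.59, either way. A call with a gripper value outside its range is refused whole. The fingers move at their own pace and stop on an object; FORCE is the grip in N (left out, the last holds). Time passes only in rows, so rows that do not move let the fingers close, or fill a call up. It gives the time, the measured TCP pose, the force, the opening and the grip force at its end, in the units of the state.
- sensors.read_state(): the state, without advancing time (a new reading comes with each control period).
- viewer.read_camera(name): name is "side" or "top" or "wrist"; returns the picture (384x512x3 uint8, red, green, blue); there is no depth.
- viewer.camera_params(name): a dict with "K" (3x3 intrinsics, pixels), "world_to_cam" (4x4, takes a point from world to camera coordinates). Camera axes: x right, y down, z forward; pixel columns grow to the right and rows downward; lengths in m; the calibration is good to about 2 mm. A picture is of the moment at which its call begins: read the wrist's pose just before it. camera_params takes no time and is no camera call; for the wrist camera it gives the pose at the moment of the call.
- job.finish_job(): hands the job in; it is judged then, once.
The state is a dict: "time": time; "q": joint angles; "joint_vel": joint speeds; "joint_torque": joint torques, N m; "tool_pos": TCP position; "tcp_rot": TCP orientation; "wrist_force": force on the tool from outside, world axes, zero at the start; "torque": the same for the moment, N m; "width": opening from 0.0 (shut) to 1.0 (fully open); "grip_force": force on a finger pad.
Only numpy, scipy, OpenCV 4.12 (cv2) and the standard library are available. Lean on these libraries where they do the work, as an engineer would, in place of code of your own. Each camera call takes 0.05 s, during which the arm holds its last target. There are 200 camera calls.

TASK

Load the aluminium housing into the soldering jig: slide it along the channel under the brown bridge, plain end first with the brass connector left outside, until you feel it come up fully home against the stop hidden inside, pushing gently so as not to ram the stop. Then bring the red-knobbed clamp lever down so that its pad bears on the housing and keeps it there. Leave the other things on the bench where they are.

Things in the scene. Friction and masses are not known exactly. Their poses are not given: they have to be found in the camera images.
- housing: Loose bright aluminium housing lying on the bench, 0.17 to 0.28 kg. Main body 100 long (x) x 32 wide (y) x 28 high (z) mm; origin at the centre of the body's underside, z up. +x points to its plain end, which goes first. From the other end of the body (x = -50) a neck runs to a square flange with a brass connector. Two round pockets 18 mm wide in the top at x = -16 and -37 mm.
- housing_nose (a point): Centre of the housing's plain end face: 50 mm along +x from the housing's origin, 14 mm up.
- housing_neck (a point): Centre of the neck: housing x = -63, z = 14 mm. The neck is 26 mm long (x = -50 to -76), 20 mm wide, 28 mm high, between the 32 mm wide body and the 32 x 28 mm flange (x = -76 to -80). Behind the flange the connector, 13 mm wide, ends at x = -90.
- jig: Soldering jig fixed to the bench, base 126 x 108 x 14 mm (y = -41 to 67). Origin on the bench under the middle of the channel's mouth; +x points into the channel, y left across it, z up. Channel floor 14 mm above the bench. Grey rails, 34 mm apart and 30 mm high, from x = 0; their mouth ends are rounded (6 mm radius) to lead the part in.
- jig_mouth (a point): Middle of the channel's mouth on its floor: jig x = 0, y = 0, z = 14 mm. From here a dark tongue, 16 mm wide and level with the floor, sticks out to x = -45 mm to rest the part on before sliding it in.
- jig_bridge (a point): Top centre of the brown front bridge (x = 0 to 36 mm, 66 mm wide, 44 to 54 mm above the bench, so 2 mm above the housing, lower edge rounded). Below it, at x = 20 mm, a sprung ball in the +y rail sticks 3 mm into the channel and presses the part towards the -y rail with 3 to 5 N: sliding takes 4 to 9 N, different in each run.
- jig_cover (a point): Top centre of the brown rear cover (x = 58 to 126 mm, as wide as the bridge, 46 to 56 mm above the bench). Under it, unseen and not measured, stands the stop, a fixed steel block 20 mm long set for today's batch: its face lies somewhere between jig x = 60 and 90 mm, so that 10 to 40 mm of the housing's 100 mm body, and its neck, stay outside the mouth.
- clamp_pivot (a point): Pivot of the clamp lever: jig x = 46, y = 52, z = 60 mm; its axis is parallel to the jig's x.
- clamp (a joint): Angle of the clamp lever, rad: 0 = level, its rubber pad (14 mm wide, 52 mm from the pivot) just on the housing's top; starts raised at 0.8 to 1.1, grows as it is lifted; limits -0.2 (nothing under the pad) and 1.3. The pad comes down in the gap between bridge and cover. The lever is stiff (0.25 N m) and stays where it is left.
- clamp_knob (a point): Centre of the red ball, 22 mm wide, at the end of the clamp lever, 112 mm from the pivot. The steel bar between is 14 mm wide, 8 mm thick. With the lever level the ball is at jig x = 46, y = -60, z = 60 mm.
- flux_jar: Bystander: amber jar with white cap, 44 mm wide, 52 mm high; origin under its centre.
- screwdriver: Bystander: yellow screwdriver lying on the bench, 170 mm long.
- spool: Bystander: blue solder spool standing on its flange, 56 mm wide, 40 mm high; origin under its centre.

How it is judged:
By the outcome, as a careful person would: the job done as asked, in the order asked, and still so for the second after the job is handed in, with the robot touching nothing.
It also fails if it takes over 72 s, if anything falls off the work surface, if the arm or the gripper's body presses on something with over 40 N, if the wrist force passes 120 N, or if a joint passes its speed limit or range.

## Working session

There is one attempt and no reset: what is moved stays moved. The work goes in short steps, Python scripts to look and compute and a shell command to move; the robot and the scene stay as the last step left them, time stands still between calls to the robot, and variables do not carry over. Pictures are saved under pics/ and viewed, at most 10 in all, crops included, and the job is handed in when it is done.

```bash
ls; mkdir -p pics
python3 - <<'E'
from workcell import sensors, viewer
import cv2, numpy as np
s=sensors.read_state();print({k:np.round(v,3).tolist() for k,v in s.items()})
for n in("top","side"):
    im=viewer.read_camera(n);cv2.imwrite(f"pics/{n}0.png",im[:,:,::-1]);p=viewer.camera_params(n);print(n,np.round(p["K"],1).tolist(),np.round(p["world_to_cam"],3).tolist())
E
```

```text
pics
{'time': 0.0, 'q': [-1.223, 0.265, 1.605, -0.0, 1.274, -0.037], 'joint_vel': [0.0, 0.002, -0.001, 0.001, -0.001, -0.0], 'joint_torque': [-0.002, -51.512, -36.731, -0.0, 0.013, 0.0], 'tool_pos': [0.253, -0.625, 0.23], 'tcp_rot': [-3.081, -0.6, 0.001], 'wrist_force': [0.093, -0.741, -0.323], 'torque': [-0.008, -0.05, 0.011], 'grip_force': 0.0, 'width': 1.001}
top [[384.9, 0.0, 249.1], [0.0, 384.9, 192.2], [0.0, 0.0, 1.0]] [[0.001, -1.0, -0.006, 0.029], [-0.976, 0.001, -0.22, 0.566], [0.22, 0.006, -0.976, 0.82], [0.0, 0.0, 0.0, 1.0]]
side [[356.7, 0.0, 252.1], [0.0, 356.7, 190.1], [0.0, 0.0, 1.0]] [[-0.99, -0.138, 0.01, 0.581], [-0.092, 0.604, -0.792, 0.121], [0.103, -0.785, -0.611, 1.058], [0.0, 0.0, 0.0, 1.0]]
```

View pics/top0.png

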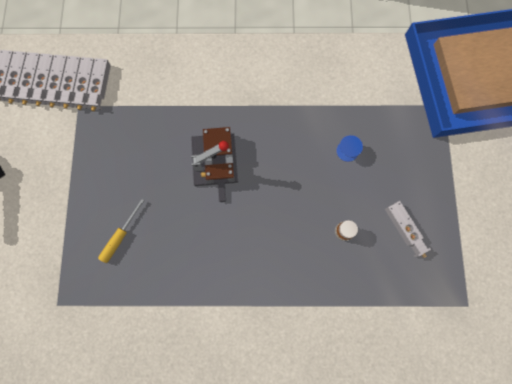

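View pics/side0.png

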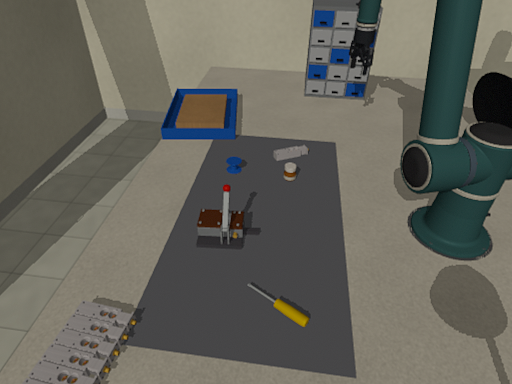

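The top view shows the housing at about (408,230), with its plain end at (395,206) and brass at (427,254). The jig is at (213,158), its tongue at (222,195) pointing down the image towards the robot, and the knob at (224,146). The side view agrees. Next I'll work out rough positions.

```bash
cat > h.py <<'E'
from workcell import sensors, viewer
import cv2, numpy as np
from scipy.spatial.transform import Rotation as R
def ray(uv,z,P):
    K,T=np.array(P["K"]),np.array(P["world_to_cam"])
    d=T[:3,:3].T@np.linalg.inv(K)@np.r_[uv,1]; c=-T[:3,:3].T@T[:3,3]
    return c+d*(z-c[2])/d[2]
def proj(p,P):
    K,T=np.array(P["K"]),np.array(P["world_to_cam"]); q=K@(T[:3,:3]@p+T[:3,3]); return q[:2]/q[2]
def snap(n,f):
    P=viewer.camera_params(n); im=viewer.read_camera(n)[:,:,::-1].copy(); cv2.imwrite(f"pics/{f}.png",im); np.save(f"pics/{f}.npy",P,allow_pickle=True); return im,P
def st():
    s=sensors.read_state(); r=R.from_rotvec(s["tcp_rot"]).as_matrix()
    print("t",round(s["time"],2),"tcp",np.round(np.array(s["tool_pos"])*1e3,1),"x",np.round(r[:,0],3),"z",np.round(r[:,2],3),"F",np.round(s["wrist_force"],1),"w",round(s["width"]*85.4,1),"g",round(s["grip_force"],1)); return s,r
E
python3 - <<'E'
from h import *
s,r=st();print(r.round(3).tolist())
P=viewer.camera_params("top")
for n,uv,z in [("plain",(395,206),.028),("brass",(427,254),.014),("mid",(408,230),.028),("tongue tip",(222,201),.014),("tongue root",(222,185),.014),("knob",(224,146),.13),("jar",(348,229),.052),("spool",(349,148),.04)]: print(n,ray(uv,z,P).round(3))
W=viewer.camera_params("wrist");print(np.round(W["K"],1).tolist());T=np.array(W["world_to_cam"])
A=np.eye(4);A[:3,:3]=r;A[:3,3]=s["tool_pos"];print((T@A).round(3).tolist())
E
```

```text
t 0.1 tcp [ 253.1 -625.   230.1] x [0.927 0.375 0.   ] z [-0.001  0.002 -1.   ] F [ 0.4  0.  -0.1] w 85.4 g 0.0
[[0.927, 0.375, -0.001], [0.375, -0.927, 0.002], [0.0, -0.002, -1.0]]
plain [ 0.54  -0.316  0.028]
brass [ 0.429 -0.386  0.014]
mid [ 0.483 -0.342  0.028]
tongue tip [0.555 0.094 0.014]
tongue root [0.595 0.095 0.014]
knob [0.654 0.083 0.13 ]
jar [ 0.482 -0.196  0.052]
spool [ 0.68  -0.212  0.04 ]
[[316.7, 0.0, 254.9], [0.0, 316.7, 196.5], [0.0, 0.0, 1.0]]
[[-0.0, 1.0, 0.001, 0.001], [-0.955, 0.0, -0.297, 0.03], [-0.297, -0.001, 0.955, 0.158], [0.0, 0.0, 0.0, 1.0]]
```

```bash
python3 -m inch '[40.6,-21.3,10,0,0,0,85, 40.6,-21.3,10,0,0,0,85, 40.6,-21.3,10,0,0,0,85, 40.6,-21.3,10,0,0,0,85, 40.6,-21.3,10,0,0,0,85, 40.6,-21.3,10,0,0,0,85, 40.6,-21.3,10,0,0,0,85, 40.6,-21.3,10,0,0,0,85]' 40
python3 -m inch '[0,0,0,0,0,-5,85, 0,0,0,0,0,-5,85, 0,0,0,0,0,0,85, 0,0,0,0,0,0,85, 0,0,0,0,0,0,85, 0,0,0,0,0,0,85, 0,0,0,0,0,0,85, 0,0,0,0,0,0,85]'
python3 -c "
from h import *
st();snap('wrist','w1')"
```

```text
time: 0.9
tool_pos: [0.4911, -0.344, 0.1505]
tcp_rot: [-3.083, -0.6, 0.001]
wrist_force: [0.3, -0.5, 1.1]
width: 0.994
grip_force: 0.0
time: 1.7
tool_pos: [0.4903, -0.346, 0.1513]
tcp_rot: [3.02, 0.866, 0.0]
wrist_force: [0.4, 0.3, 0.1]
width: 0.993
grip_force: 0.0
t 1.7 tcp [ 490.3 -346.   151.3] x [0.848 0.53  0.   ] z [ 0. -0. -1.] F [0.4 0.3 0.1] w 84.8 g 0.0
```

View pics/w1.png

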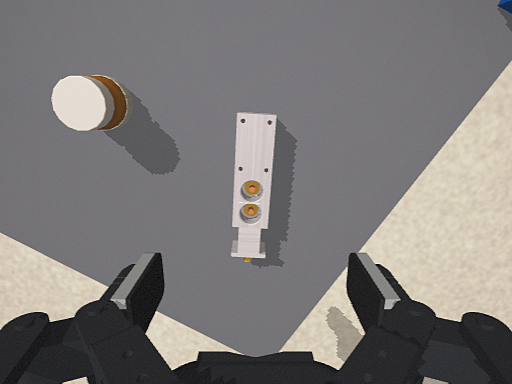

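The wrist view shows the housing top, with its nose edge from (237,113) to (277,115), the body's rear edge from (233,227) to (268,229), and the flange at (249,250). The jar is far off at (90,103). I'll fit the top face.

Run:
```python
from h import *
im=cv2.imread("pics/w1.png");P=np.load("pics/w1.npy",allow_pickle=True).item()
m=(im.min(2)>150).astype(np.uint8); n,l,s,c=cv2.connectedComponentsWithStats(m)
i=l[150,256]; ys,xs=np.where(l==i); print(s[i])
k=(ys>118)&(ys<222)
rows=np.arange(120,220,4); L=[];Rr=[]
for y in rows:
    a=xs[ys==y]; L.append(ray((a.min()-.5,y),.028,P)[:2]); Rr.append(ray((a.max()+.5,y),.028,P)[:2])
L,Rr=np.array(L),np.array(Rr)
for e in(L,Rr):
    d=np.linalg.svd(e-e.mean(0))[2][0]; d*=np.sign(d[0]); print(np.degrees(np.arctan2(d[1],d[0])))
print("w",np.linalg.norm(L-Rr,axis=1).round(4)[[0,-1]])
f=ray((257,113.5),.028,P);b=ray((250.5,228),.028,P);print(f,b,np.linalg.norm(f-b),np.degrees(np.arctan2(*(f-b)[1::-1])))
st()
```

```text
[ 231  112   46  146 4381]
28.412050098551635
28.408340821578697
w [0.0318 0.0322]
[ 0.54449676 -0.31333573  0.028     ] [ 0.45630967 -0.36172352  0.028     ] 0.10058996850141773 28.75334579656952
t 1.75 tcp [ 490.4 -346.   151.3] x [0.848 0.53  0.   ] z [ 0. -0. -1.] F [0.6 0.6 0. ] w 84.9 g 0.0
```

```bash
python3 -m inch '[0,0,0,0,0,3.5,85, -8.5,-1.9,10,0,0,0,85, -8.5,-1.9,30,0,0,0,85, 0,0,40,0,0,0,85, 0,0,40,0,0,0,85, 0,0,20,0,0,0,85, 0,0,8,0,0,0,85, 0,0,0,0,0,0,85]' 50
python3 -m inch '[0,0,0,0,0,0,15, 0,0,0,0,0,0,15, 0,0,0,0,0,0,15, 0,0,0,0,0,0,15, 0,0,0,0,0,0,15, 0,0,0,0,0,0,15, 0,0,0,0,0,0,15, 0,0,0,0,0,0,15]'
python3 -c "
from h import *
st()"
```

```text
time: 2.55
tool_pos: [0.4722, -0.3498, 0.0016]
tcp_rot: [-3.042, -0.775, 0.003]
wrist_force: [0.2, -0.7, 0.1]
width: 0.991
grip_force: 0.0
time: 3.35
tool_pos: [0.4749, -0.3515, 0.0048]
tcp_rot: [3.042, 0.774, 0.003]
wrist_force: [0.1, 0.5, 6.4]
width: 0.362
grip_force: 51.9
t 3.35 tcp [ 474.9 -351.5    4.8] x [0.878 0.478 0.001] z [ 0.002 -0.002 -1.   ] F [0.1 0.5 6.4] w 30.9 g 51.9
```

```bash
python3 -m inch '[0,0,-20,0,0,0,15, 0,0,-40,0,0,3.5,15, 0,0,-47,0,0,5,15, 0,0,-47,0,0,5,15, 0,0,-47,0,0,5,15, 0,0,-44,0,0,5,15, 0,0,0,0,0,5,15, 0,0,0,0,0,0,15]' 60
python3 -m inch '[10,-30,0,0,0,0,15, 15,-45,0,0,0,0,15, 15,-45,0,0,0,0,15, 15,-45,0,0,0,0,15, 15,-45,0,0,0,0,15, 15,-45,0,0,0,0,15, 20,-56e-1,0,0,0,0,15, 0,-20,0,0,0,0,15]'
python3 -m inch '[0,-15,0,0,0,0,15, 0,-15,0,0,0,0,15, 0,0,0,0,0,0,15, 0,0,0,0,0,0,15, 0,0,0,0,0,0,15, 0,0,0,0,0,0,15, 0,0,0,0,0,0,15, 0,0,0,0,0,0,15]'
python3 -c "
from h import *
st();snap('wrist','w2')"
```

```text
time: 4.15
tool_pos: [0.4742, -0.3509, 0.25]
tcp_rot: [3.14, 0.001, 0.004]
wrist_force: [0.2, -0.3, -2.9]
width: 0.362
grip_force: 60.5
time: 4.95
tool_pos: [0.5787, -0.0687, 0.2454]
tcp_rot: [3.142, 0.008, -0.006]
wrist_force: [-0.4, 0.8, -1.4]
width: 0.361
grip_force: 60.6
time: 5.75
tool_pos: [0.5785, -0.0404, 0.2484]
tcp_rot: [3.142, 0.0, 0.0]
wrist_force: [-0.4, 0.2, -1.5]
width: 0.361
grip_force: 60.6
t 5.75 tcp [578.5 -40.4 248.4] x [1. 0. 0.] z [ 0. -0. -1.] F [-0.4  0.2 -1.5] w 30.8 g 60.6
```

View pics/w2.png

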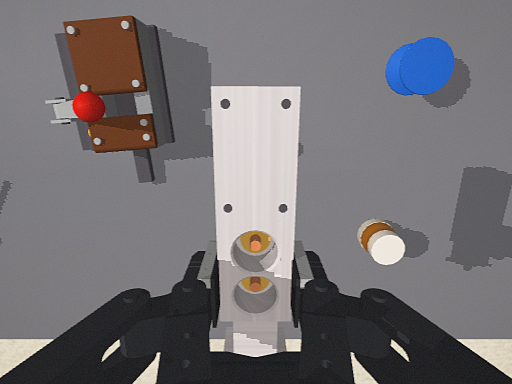

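The view shows the jig clearly. The cover quad runs roughly (64,22), (134,15), (147,88), (80,93), and the bridge is at (125,133) with the tongue at (146,168). The red knob is at (89,107). The held housing's nose edge spans (211,87) to (301,87).

Run:
```python
from h import *
im=cv2.imread("pics/w2.png");P=np.load("pics/w2.npy",allow_pickle=True).item()
hsv=cv2.cvtColor(im,cv2.COLOR_BGR2HSV)
b=((hsv[...,0]<15)&(hsv[...,1]>110)&(hsv[...,2]>60)&(hsv[...,2]<150)).astype(np.uint8); b[180:]=0; b[:,190:]=0
b=cv2.morphologyEx(b,cv2.MORPH_CLOSE,np.ones((5,5)))
n,l,s,c=cv2.connectedComponentsWithStats(b)
for i in range(1,n):
    if s[i,4]<300: continue
    z=.056 if c[i,1]<100 else .054
    cn=max(cv2.findContours((l==i).astype(np.uint8),0,2)[0],key=len)[:,0]
    w=np.array([ray(p,z,P)[:2] for p in cn])*1e3
    (cx,cy),(a,bb),an=cv2.minAreaRect(w.astype(np.float32)); print(s[i],"rect",cx,cy,a,bb,an, cv2.boxPoints(((cx,cy),(a,bb),an)).round(1).tolist())
r=((hsv[...,2]>120)&(hsv[...,1]>200)&((hsv[...,0]<4)|(hsv[...,0]>176))).astype(np.uint8)
n,l,s,c=cv2.connectedComponentsWithStats(r);i=1+s[1:,4].argmax();print("knob",s[i],c[i])
# tongue edges at z=.014
d=im.max(2).astype(int)
for y in(158,165,172,178): print(y,d[y,125:175].tolist())
m=im.min(2)
z=.2484+.0232
for y in(95,120,160,195,225):
    xs=np.where(m[y,190:330]>140)[0]+190; print(y,xs.min(),xs.max(),(ray((xs.min()-.5,y),z,P)*1e3).round(1),(ray((xs.max()+.5,y),z,P)*1e3).round(1))
print((ray((256,86.5),z,P)*1e3).round(1))
```

```text
[  63   16   95  137 7134] rect 663.1650390625 104.03307342529297 124.60614776611328 71.24580383300781 5.15233039855957 [[597.9000244140625, 133.89999389648438], [604.2999877929688, 63.0], [728.4000244140625, 74.0999984741211], [722.0, 145.10000610351562]]
knob [ 73  92  28  29 631] [ 86.43581616 105.59904913]
158 [133, 132, 133, 132, 131, 134, 131, 132, 137, 106, 84, 91, 88, 91, 88, 93, 90, 90, 90, 78, 65, 66, 57, 51, 44, 37, 89, 101, 102, 99, 101, 98, 99, 99, 99, 97, 102, 99, 99, 95, 98, 97, 98, 98, 96, 92, 95, 100, 99, 99]
165 [131, 129, 133, 131, 130, 132, 133, 133, 131, 136, 112, 86, 88, 89, 90, 86, 86, 89, 89, 91, 90, 92, 92, 78, 53, 39, 41, 77, 99, 102, 97, 101, 100, 97, 100, 98, 99, 97, 95, 96, 121, 132, 130, 134, 133, 130, 131, 129, 132, 133]
172 [131, 133, 134, 130, 132, 133, 135, 133, 130, 133, 134, 118, 91, 88, 91, 90, 91, 86, 92, 87, 92, 89, 90, 93, 85, 64, 41, 40, 63, 92, 101, 98, 99, 102, 100, 100, 97, 99, 98, 94, 122, 135, 134, 130, 133, 133, 130, 129, 134, 135]
178 [132, 132, 130, 133, 133, 132, 131, 131, 134, 134, 131, 130, 130, 104, 86, 90, 88, 91, 89, 89, 92, 92, 93, 88, 92, 97, 67, 42, 43, 61, 90, 102, 99, 101, 98, 101, 98, 100, 100, 101, 93, 123, 132, 131, 132, 131, 133, 130, 129, 132]
95 211 300 [654.5 -24.3 271.6] [654.5 -56.5 271.6]
120 212 299 [645.8 -24.3 271.6] [645.8 -56.5 271.6]
160 213 297 [631.  -24.1 271.6] [631.  -56.3 271.6]
195 214 296 [617.1 -23.9 271.6] [617.1 -56.5 271.6]
225 216 294 [604.4 -24.2 271.6] [604.4 -56.2 271.6]
[657.3 -40.6 271.6]
```

Run:
```python
from h import *
im=cv2.imread("pics/w2.png");P=np.load("pics/w2.npy",allow_pickle=True).item()
hsv=cv2.cvtColor(im,cv2.COLOR_BGR2HSV)
b=((hsv[...,0]<15)&(hsv[...,1]>110)&(hsv[...,2]>60)&(hsv[...,2]<150))
for y in list(range(24,90,8))+list(range(116,152,4)):
    z=.056 if y<95 else .054
    x=np.where(b[y,50:190])[0]+50; p,q=ray((x.min()-.5,y),z,P)*1e3,ray((x.max()+.5,y),z,P)*1e3
    print(y,x.min(),x.max(),p[:2].round(1),q[:2].round(1))
for y,l,r in((158,134.3,None),(165,135.2,148),(172,136.3,149.6),(178,138,151)):
    print(y,[(ray((v,y),.014,P)*1e3)[:2].round(1) for v in(l,r) if v])
for x in(80,100,120): 
    y=np.where(b[:100,x])[0]; print("rear",x,y.min(),(ray((x,y.min()-.5),.056,P)*1e3)[:2].round(1))
for x in(105,120,135,150): 
    y=np.where(b[110:180,x])[0]+110; print("bridge",x,y.min(),y.max(),[(ray((x,v),.054,P)*1e3)[:2].round(1) for v in (y.min()-.5,y.max()+.5)])
for x in(140,146): print("tip",im.max(2)[170:190,x].tolist())
cv2.imwrite("pics/w2c.png",cv2.resize(im[0:190,30:200],None,fx=3,fy=3,interpolation=2))
```

```text
24 64 133 [720.3 141.2] [720.3  74.9]
32 66 135 [713.5 140.5] [713.5  73.8]
40 67 136 [706.6 140.8] [706.6  73.6]
48 69 137 [699.6 140.1] [699.6  73.4]
56 71 139 [692.5 139.4] [692.5  72.2]
64 73 140 [685.3 138.7] [685.3  72. ]
72 75 142 [677.9 137.9] [677.9  70.8]
80 77 143 [670.5 137.2] [670.5  70.6]
88 79 145 [663.  136.5] [663.   69.4]
116 89 150 [635.7 131.7] [635.7  67.7]
120 83 150 [631.7 138.6] [631.7  68.1]
124 88 151 [627.7 134. ] [627.7  67.5]
128 89 152 [623.6 133.6] [623.6  66.8]
132 91 153 [619.5 132.2] [619.5  66.2]
136 92 154 [615.3 131.7] [615.3  65.5]
140 92 154 [611.2 132.4] [611.2  65.9]
144 93 155 [607. 132.] [607.   65.2]
148 94 144 [602.7 131.5] [602.7  77.3]
158 [array([584.7, 104.8])]
165 [array([576.2, 104.7]), array([576.2,  89.2])]
172 [array([567.5, 104.3]), array([567.5,  88.1])]
178 [array([560., 103.]), array([560. ,  87.1])]
rear 80 20 [724.1 124.9]
rear 100 19 [725.  105.9]
rear 120 17 [726.7  86.9]
bridge 105 118 151 [array([634.2, 114.9]), array([599. , 119.8])]
bridge 120 116 149 [array([636.2,  99.1]), array([601.1, 103.6])]
bridge 135 115 148 [array([637.2,  83.5]), array([602.2,  87.5])]
bridge 150 116 147 [array([636.2,  68.2]), array([603.3,  71.4])]
tip [93, 89, 90, 88, 89, 92, 93, 90, 90, 91, 90, 88, 92, 140, 131, 132, 131, 132, 131, 134]
tip [90, 87, 89, 90, 89, 90, 89, 89, 92, 92, 90, 84, 120, 136, 132, 131, 133, 134, 129, 131]
```

View pics/w2c.png

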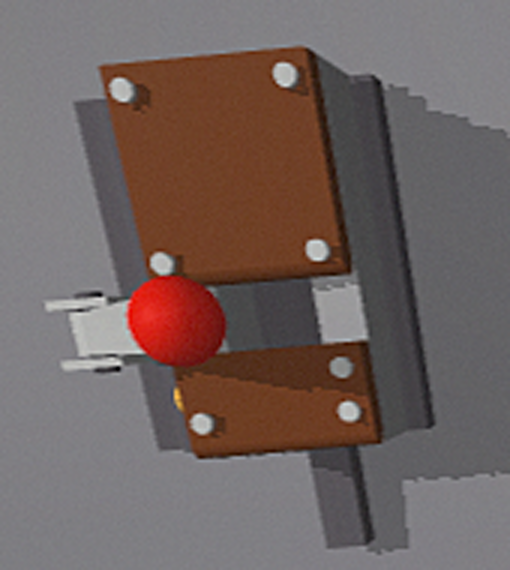

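Jig estimate: mouth at (600.8, 97.7) mm, heading 4.9°. In the hand, the nose is 78.8 mm ahead of the TCP. I'm moving so the nose stops 8 mm short of the mouth, just above the tongue.

```bash
python3 -m inch '[-16,-32.7,0,0,0,-2.5,15, -17.4,-32,0,0,0,-2.4,15, -18.8,-31.3,0,0,0,0,15, -18.8,-31.3,0,0,0,0,15, -4.2,2.8,30,0,0,0,15, 0,0,45,0,0,0,15, 0,0,45,0,0,0,15, 0,0,40,0,0,0,15]'
python3 -m inch '[0,0,30,0,0,0,15, 0,0,20,0,0,0,15, 0,0,10,0,0,0,15, 0,0,0,0,0,0,15, 0,0,0,0,0,0,15, 0,0,0,0,0,0,15, 0,0,0,0,0,0,15, 0,0,0,0,0,0,15]'
cat >> h.py <<'E'
O=np.array([600.8,97.7]);A=np.radians(4.9);U=np.array([[np.cos(A),np.sin(A)],[-np.sin(A),np.cos(A)]])
def jig():
    s,r=st();F=np.array(s["wrist_force"]);print("jig tcp",(U@(np.array(s["tool_pos"])[:2]*1e3-O)).round(1),"z",round(s["tool_pos"][2]*1e3,1),"yaw",round(np.degrees(np.arctan2(r[1,0],r[0,0]))-4.9,2),"F",(U@F[:2]).round(1),F[2].round(1))
E
python3 -c "
from h import *
jig();snap('wrist','w3')"
```

```text
time: 6.6
tool_pos: [0.4964, 0.08, 0.0869]
tcp_rot: [3.139, 0.136, 0.001]
wrist_force: [-0.3, 0.0, -1.5]
width: 0.361
grip_force: 60.6
time: 7.4
tool_pos: [0.4977, 0.0801, 0.0294]
tcp_rot: [-3.139, -0.136, -0.003]
wrist_force: [0.7, 0.3, -1.7]
width: 0.36
grip_force: 60.6
t 7.4 tcp [497.7  80.1  29.4] x [0.996 0.086 0.002] z [ 0.002  0.    -1.   ] F [ 0.7  0.3 -1.7] w 30.8 g 60.6
jig tcp [-104.3   -8.7] z 29.4 yaw 0.05 F [0.8 0.3] -1.7
```

View pics/w3.png

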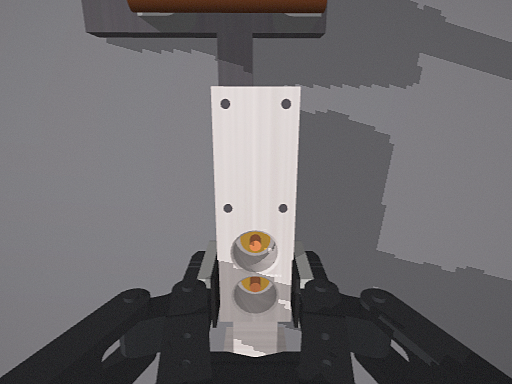

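The tongue is at columns 218–253 (row 60), the base front edge at row 37 and the bridge at the top. The housing nose is at row 87, so it sits to the right of the tongue. I'll check the tongue centre and mouth here.

Run:
```python
from h import *
im=cv2.imread("pics/w3.png");P=np.load("pics/w3.npy",allow_pickle=True).item()
g=im.max(2).astype(int)
for y in(45,60,75): 
    d=np.diff(cv2.GaussianBlur(g[y:y+1].astype(np.float32),(3,1),0)[0]);c=np.argsort(-abs(d[200:275]))[:5]+200
    print(y,[(int(k),round(float(d[k]),0),(U@((ray((k+.5,y),.014,P)*1e3)[:2]-O)).round(1).tolist()) for k in sorted(c)])
print("col",g[0:50,100].tolist(),g[0:50,235].tolist())
for p in((100,30),(300,30)): print((U@((ray(p,.014,P)*1e3)[:2]-O)).round(1))
```

```text
45 [(216, -13.0, [-6.2, 9.1]), (217, -11.0, [-6.2, 8.6]), (251, 10.0, [-6.2, -6.8]), (252, 12.0, [-6.2, -7.3]), (253, 6.0, [-6.2, -7.7])]
60 [(214, -16.0, [-12.5, 10.2]), (215, -14.0, [-12.5, 9.7]), (221, -11.0, [-12.5, 7.0]), (222, -9.0, [-12.5, 6.5]), (252, 10.0, [-12.5, -7.3])]
75 [(216, -9.0, [-19.0, 9.5]), (217, -19.0, [-19.0, 9.0]), (218, -16.0, [-19.0, 8.6]), (252, 4.0, [-19.0, -7.3]), (253, 4.0, [-19.0, -7.7])]
col [89, 91, 88, 88, 83, 87, 87, 88, 88, 90, 85, 86, 90, 86, 90, 85, 87, 86, 88, 86, 90, 88, 88, 89, 87, 89, 90, 89, 85, 87, 93, 93, 51, 39, 48, 44, 37, 87, 137, 129, 129, 132, 132, 129, 131, 130, 131, 126, 129, 131] [91, 84, 79, 80, 78, 72, 66, 67, 65, 59, 52, 47, 48, 76, 70, 74, 68, 69, 72, 67, 71, 72, 72, 69, 70, 71, 66, 72, 69, 70, 70, 70, 71, 71, 72, 70, 72, 73, 73, 71, 68, 71, 69, 70, 71, 71, 74, 72, 68, 72]
[-0.1 61.1]
[ -0.1 -28.6]
```

```bash
python3 -m inch '[6,-4.7,0,0,0,0,15, 6,-4.7,0,0,0,0,15, 5.5,0,3,0,0,0,15, 0,0,3,0,0,0,15, 0,0,3,0,0,0,15, 0,0,0,0,0,0,15, 0,0,0,0,0,0,15, 0,0,0,0,0,0,15]'
python3 -c "
from h import *
jig()"
python3 -m inch '[3,0,0,0,0,0,15, 3,0,0,0,0,0,15, 3,0,0,0,0,0,15, 3,0,0,0,0,0,15, 3,0,0,0,0,0,15, 3,0,0,0,0,0,15, 0,0,0,0,0,0,15, 0,0,0,0,0,0,15]'
python3 -c "
from h import *
jig()"
```

```text
time: 8.25
tool_pos: [0.513, 0.0907, 0.0191]
tcp_rot: [3.139, 0.135, -0.001]
wrist_force: [0.0, 0.1, -1.3]
width: 0.365
grip_force: 60.8
t 8.25 tcp [513.   90.7  19.1] x [ 0.996  0.086 -0.001] z [-0.001 -0.    -1.   ] F [ 0.   0.1 -1.3] w 31.2 g 60.8
jig tcp [-88.1   0.5] z 19.1 yaw 0.04 F [0.1 0.1] -1.3
time: 9.05
tool_pos: [0.5314, 0.0924, 0.0192]
tcp_rot: [3.139, 0.136, -0.0]
wrist_force: [-0.3, 0.1, -1.3]
width: 0.362
grip_force: 60.7
t 9.05 tcp [531.4  92.4  19.2] x [ 0.996  0.086 -0.   ] z [-0. -0. -1.] F [-0.3  0.1 -1.3] w 30.9 g 60.7
jig tcp [-69.6   0.7] z 19.2 yaw 0.05 F [-0.3  0.2] -1.3
```

```bash
python3 -m inch '[3,0,0,0,0,0,15, 3,0,0,0,0,0,15, 3,0,0,0,0,0,15, 3,0,0,0,0,0,15, 3,0,0,0,0,0,15, 0,0,0.5,0,0,0,15, 0,0,0.5,0,0,0,15, 0,0,0,0,0,0,15]'
python3 -c "
from h import *
jig();snap('wrist','w4')"
```

```text
time: 9.85
tool_pos: [0.546, 0.093, 0.0188]
tcp_rot: [3.138, 0.135, -0.002]
wrist_force: [-5.3, -4.5, 6.0]
width: 0.363
grip_force: 61.6
t 9.85 tcp [546.   93.   18.8] x [ 0.996  0.086 -0.001] z [-0.001 -0.001 -1.   ] F [-5.3 -4.5  6. ] w 31.0 g 61.6
jig tcp [-55.  -0.] z 18.8 yaw 0.03 F [-5.6 -4.1] 6.0
```

View pics/w4.png

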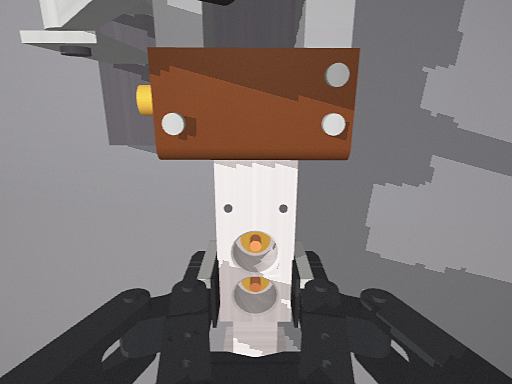

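The housing nose is under the bridge, against the ball and resting on the floor. Next I release, lift, back off to above the neck and turn half a turn so the camera will be clear of the lever.

```bash
python3 -m inch '[0,0,0,0,0,0,60, 0,0,0,0,0,0,60, 0,0,0,0,0,0,60, 0,0,0,0,0,0,60, 0,0,-10,0,0,0,60, 0,0,-25,0,0,0,60, -17,0,-30,0,0,0,60, -17,0,-30,0,0,0,60]'
python3 -m inch '[0,0,-15,0,0,-8.5,60, 0,0,0,0,0,-8.5,60, 0,0,0,0,0,-8.5,60, 0,0,0,0,0,-8.5,60, 0,0,0,0,0,-8.5,60, 0,0,0,0,0,-8.5,60, 0,0,0,0,0,-8.5,60, 0,0,0,0,0,-8.5,60]'
python3 -m inch '[0,0,0,0,0,-8.5,60, 0,0,0,0,0,-8.5,60, 0,0,0,0,0,-8.5,60, 0,0,0,0,0,-8.5,60, 0,0,0,0,0,-8.5,60, 0,0,0,0,0,-8.5,60, 0,0,0,0,0,-8.5,60, 0,0,0,0,0,-8.5,60]'
python3 -m inch '[0,0,0,0,0,-8.5,60, 0,0,0,0,0,-8.5,60, 0,0,0,0,0,-8.5,60, 0,0,0,0,0,-8.5,60, 0,0,0,0,0,-8.5,60, 0,0,0,0,0,-1.5,60, 0,0,0,0,0,0,60, 0,0,0,0,0,0,60]'
python3 -c "
from h import *
jig();snap('wrist','w5')"
```

```text
time: 10.7
tool_pos: [0.5123, 0.0908, 0.1147]
tcp_rot: [-3.139, -0.136, -0.0]
wrist_force: [0.2, 0.5, 0.7]
width: 0.699
grip_force: 0.0
time: 11.5
tool_pos: [0.5127, 0.0909, 0.1291]
tcp_rot: [2.52, 1.875, 0.001]
wrist_force: [0.4, -0.4, -0.3]
width: 0.705
grip_force: 0.0
time: 12.3
tool_pos: [0.5126, 0.0909, 0.1291]
tcp_rot: [1.041, 2.963, 0.001]
wrist_force: [-0.4, -0.2, 1.2]
width: 0.705
grip_force: 0.0
time: 13.1
tool_pos: [0.5125, 0.0908, 0.1286]
tcp_rot: [-0.132, 3.138, 0.0]
wrist_force: [0.1, -0.4, 0.0]
width: 0.705
grip_force: 0.0
t 13.1 tcp [512.5  90.8 128.6] x [-0.996 -0.084 -0.   ] z [ 0.  0. -1.] F [ 0.1 -0.4  0. ] w 60.2 g 0.0
jig tcp [-88.5   0.7] z 128.6 yaw -180.09 F [ 0.1 -0.4] 0.0
```

View pics/w5.png

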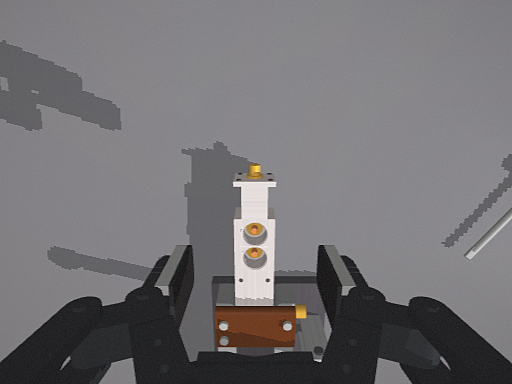

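Looking backwards now: flange at rows 176–186, neck at columns 242–267, body shoulder near row 210, and the bridge at the bottom. I'll locate the neck in jig axes.

Run:
```python
from h import *
im=cv2.imread("pics/w5.png");P=np.load("pics/w5.npy",allow_pickle=True).item()
J=lambda p,z:(U@((ray(p,z,P)*1e3)[:2]-O)).round(1).tolist()
g=im.min(2).astype(int)
for x in(237,239,271): print(x,g[172:216,x].tolist())
print(g[198,232:280].tolist(),g[220,228:282].tolist())
for y in(176.5,186.5,208,210): print(y,J((254,y),.042))
for x in(241,267): print(x,J((x,198),.042))
```

```text
237 [100, 112, 114, 123, 122, 119, 119, 31, 63, 144, 235, 223, 221, 227, 207, 81, 96, 101, 101, 103, 103, 101, 103, 99, 102, 101, 98, 98, 101, 101, 99, 101, 100, 100, 98, 119, 122, 119, 120, 119, 120, 124, 120, 122]
239 [97, 41, 76, 128, 121, 124, 107, 42, 92, 142, 234, 222, 221, 227, 208, 84, 94, 96, 100, 98, 96, 96, 99, 99, 97, 98, 97, 98, 95, 95, 99, 97, 93, 98, 96, 113, 119, 117, 116, 119, 123, 120, 117, 119]
271 [140, 86, 93, 126, 124, 121, 125, 28, 63, 145, 235, 221, 220, 223, 234, 121, 132, 134, 136, 135, 134, 136, 135, 137, 136, 134, 137, 136, 134, 136, 136, 135, 134, 134, 136, 126, 120, 121, 127, 122, 116, 119, 122, 120]
[99, 99, 101, 100, 101, 98, 100, 97, 83, 197, 226, 220, 216, 218, 217, 215, 216, 218, 217, 217, 218, 216, 215, 218, 216, 216, 218, 217, 217, 218, 217, 217, 217, 217, 222, 200, 149, 133, 136, 137, 136, 136, 133, 137, 136, 136, 137, 137] [101, 97, 98, 100, 89, 142, 218, 228, 222, 223, 223, 225, 225, 225, 221, 216, 216, 215, 214, 216, 216, 216, 221, 217, 219, 219, 223, 222, 217, 214, 216, 215, 213, 216, 216, 216, 218, 216, 220, 219, 222, 225, 226, 224, 226, 224, 219, 165, 127, 132, 134, 135, 136, 136]
176.5 [-109.6, 0.4]
186.5 [-101.9, 0.4]
208 [-84.8, 0.3]
210 [-83.2, 0.3]
241 [-92.9, -9.5]
267 [-92.8, 10.2]
```

```bash
python3 -m inch '[0.4,0.3,20,0,0,0,60, 0,0,35,0,0,0,60, 0,0,30,0,0,0,60, 0,0,15,0,0,0,60, 0,0,7,0,0,0,60, 0,0,0,0,0,0,60, 0,0,0,0,0,0,15, 0,0,0,0,0,0,12]' 40
python3 -m inch '[0,0,0,0,0,0,12, 0,0,0,0,0,0,12, 0,0,0,0,0,0,12, 0,0,0,0,0,0,12, 0,0,0,0,0,0,12, 0,0,0,0,0,0,12, 0,0,0,0,0,0,12, 0,0,0,0,0,0,12]'
python3 -c "
from h import *
jig()"
```

```text
time: 13.95
tool_pos: [0.5134, 0.0912, 0.0227]
tcp_rot: [-0.135, 3.136, 0.0]
wrist_force: [0.6, 0.9, 0.6]
width: 0.371
grip_force: 0.0
time: 14.75
tool_pos: [0.5131, 0.0909, 0.0224]
tcp_rot: [-0.135, 3.137, -0.0]
wrist_force: [-1.2, -2.1, 6.7]
width: 0.221
grip_force: 43.8
t 14.75 tcp [513.1  90.9  22.4] x [-0.996 -0.086 -0.002] z [ 0.002  0.    -1.   ] F [-1.2 -2.1  6.7] w 18.8 g 43.8
jig tcp [-87.9   0.8] z 22.4 yaw -179.98 F [-1.4 -2. ] 6.7
```

```bash
python3 -m inch '[-2,-0.7,-0.5,0,0,0,12, -3,0,0,0,0,0,12, -3,0,0,0,0,0,12, -3,0,0,0,0,0,12, -3,0,0,0,0,0,12, -3,0,0,0,0,0,12, -3,0,0,0,0,0,12, -3,0,0,0,0,0,12]'
python3 -c "
from h import *
jig()"
python3 -m inch '[-2,0,0,0,0,0,12, -2,0,0,0,0,0,12, -1,0,0,0,0,0,12, -1,0,0,0,0,0,12, -1,0,0,0,0,0,12, -1,0,0,0,0,0,12, -1,0,0,0,0,0,12, -1,0,0,0,0,0,12]'
python3 -c "
from h import *
jig()"
```

```text
time: 15.55
tool_pos: [0.5272, 0.0913, 0.0217]
tcp_rot: [0.135, -3.122, 0.002]
wrist_force: [-23.5, -3.9, 26.7]
width: 0.222
grip_force: 46.7
t 15.55 tcp [527.2  91.3  21.7] x [-0.996 -0.086  0.017] z [-0.017 -0.002 -1.   ] F [-23.5  -3.9  26.7] w 19.0 g 46.7
jig tcp [-73.9  -0. ] z 21.7 yaw -179.94 F [-23.8  -1.9] 26.7
time: 16.35
tool_pos: [0.5368, 0.0921, 0.022]
tcp_rot: [0.135, -3.121, 0.003]
wrist_force: [-23.2, -4.9, 27.8]
width: 0.226
grip_force: 46.9
t 16.35 tcp [536.8  92.1  22. ] x [-0.996 -0.086  0.017] z [-0.017 -0.002 -1.   ] F [-23.2  -4.9  27.8] w 19.3 g 46.9
jig tcp [-64.3  -0.1] z 22.0 yaw -179.94 F [-23.6  -2.9] 27.8
```

```bash
python3 -m inch '[2,0,0,0,0,0,12, 0,0,-0.5,0,0,0,12, 0,0,-0.5,0,0,0,12, 0,0,0,0,0,0,12, 0,0,0,0,0,0,12, 0,0,0,0,0,0,12, 0,0,0,0,0,0,12, 0,0,0,0,0,0,12]'
python3 -c "
from h import *
jig();s=sensors.read_state();print(np.round(s['torque'],2));snap('wrist','w6')"
```

```text
time: 17.15
tool_pos: [0.5376, 0.0922, 0.0221]
tcp_rot: [0.135, -3.127, 0.002]
wrist_force: [-12.8, -3.0, 12.7]
width: 0.224
grip_force: 44.9
t 17.15 tcp [537.6  92.2  22.1] x [-0.996 -0.086  0.011] z [-0.011 -0.002 -1.   ] F [-12.8  -3.   12.7] w 19.1 g 44.9
jig tcp [-63.4  -0.1] z 22.1 yaw -179.94 F [-13.   -1.9] 12.7
[-0.54  2.08 -0.23]
```

View pics/w6.png

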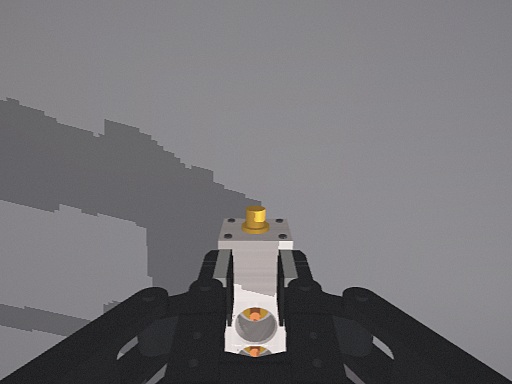

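Run:
```python
from h import *
im=cv2.imread("pics/w6.png");P=np.load("pics/w6.npy",allow_pickle=True).item()
J=lambda p,z:(U@((ray(p,z,P)*1e3)[:2]-O)).round(1).tolist()
g=im.min(2).astype(int)
print("col",g[210:262,224].tolist());print("col",g[210:262,288].tolist())
for y in(222,228,236,240,246): 
    x=np.where(g[y,200:320]>150)[0]+200; print(y,x.min(),x.max(),g[y,212:224].tolist(),g[y,286:298].tolist())
for y in(219,225,230,235,240,245,250): print(y,J((256,y),.042),J((256,y),.014))
```

```text
col [103, 102, 100, 103, 102, 104, 102, 97, 111, 119, 128, 129, 125, 123, 122, 125, 122, 123, 120, 120, 122, 123, 125, 129, 103, 75, 77, 76, 117, 126, 127, 176, 172, 171, 167, 171, 169, 170, 178, 121, 103, 109, 110, 107, 108, 108, 110, 107, 109, 109, 108, 108]
col [140, 138, 140, 140, 139, 139, 140, 142, 141, 142, 142, 141, 139, 138, 136, 130, 128, 124, 117, 114, 121, 123, 123, 123, 124, 127, 126, 123, 119, 123, 109, 239, 226, 223, 223, 222, 223, 223, 234, 170, 96, 103, 108, 108, 108, 107, 108, 108, 105, 107, 108, 106]Traceback (most recent call last):
  File "<stdin>", line 7, in <module>
    return umr_minimum(a, axis, None, out, keepdims, initial, where)
ValueError: zero-size array to reduction operation minimum which has no identity
```

Run:
```python
import cv2
im=cv2.imread("pics/w6.png");cv2.imwrite("pics/w6c.png",cv2.resize(im[195:365,190:325],None,fx=4,fy=3.5,interpolation=2))
```

```text
(no output)
```

View pics/w6c.png

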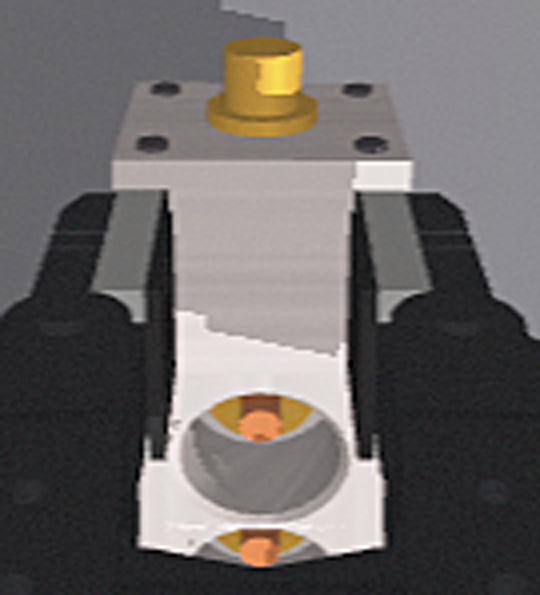

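The crop shows pads on the neck close to the flange, which spans columns 219–293 and has its top at rows 241–249. That was my tenth picture, so from here I work from numbers only.

Run:
```python
from h import *
im=cv2.imread("pics/w6.png");P=np.load("pics/w6.npy",allow_pickle=True).item()
J=lambda p,z:(U@((ray(p,z,P)*1e3)[:2]-O)).round(1).tolist()
g=im.min(2).astype(int)
print(g[244,212:226].tolist(),g[244,286:300].tolist())
for y in(240.5,248.5): print(y,J((256,y),.042),J((256,y),.040),J((256,y),.044))
for v in(218.5,293.5): print(J((v,241),.042),J((v,241),.039))
jig()
```

```text
[101, 103, 103, 101, 96, 107, 160, 173, 168, 168, 171, 170, 167, 169] [224, 222, 223, 223, 223, 228, 209, 153, 134, 139, 137, 140, 139, 139]
240.5 [-82.3, 0.6] [-81.4, 0.6] [-83.3, 0.6]
248.5 [-78.6, 0.6] [-77.7, 0.6] [-79.6, 0.6]
[-82.1, -15.3] [-80.7, -15.6]
[-82.1, 16.5] [-80.8, 16.9]
t 17.2 tcp [537.6  92.2  22.1] x [-0.996 -0.086  0.011] z [-0.011 -0.002 -1.   ] F [-12.1  -3.5  12.1] w 19.3 g 44.9
jig tcp [-63.4  -0.1] z 22.1 yaw -179.95 F [-12.3  -2.4] 12.1
```

```bash
python3 -m inch '[0,0,-0.7,0,0,0,12, 0,0,-0.8,0,0,0,12, 0,0,0,0,0,0,12, 0,0,0,0,0,0,12, 0,0,0,0,0,0,12, 0,0,0,0,0,0,12, 0,0,0,0,0,0,12, 0,0,0,0,0,0,12]'
python3 -c "
from h import *
jig()"
```

```text
time: 18.0
tool_pos: [0.5414, 0.0926, 0.0232]
tcp_rot: [0.135, -3.135, 0.001]
wrist_force: [-3.5, -3.7, -4.2]
width: 0.225
grip_force: 42.7
t 18.0 tcp [541.4  92.6  23.2] x [-0.996 -0.086  0.003] z [-0.003 -0.001 -1.   ] F [-3.5 -3.7 -4.2] w 19.2 g 42.7
jig tcp [-59.6  -0. ] z 23.2 yaw -179.96 F [-3.8 -3.3] -4.2
```

```bash
python3 -m inch '[-1,0,0.2,0,0,0,12, -1,0,0,0,0,0,12, -1,0,0,0,0,0,12, -1,0,0,0,0,0,12, -1,0,0,0,0,0,12, -1,0,0,0,0,0,12, -1,0,0,0,0,0,12, 0,0,0,0,0,0,12]'
python3 -c "
from h import *
jig()"
```

```text
time: 18.8
tool_pos: [0.5491, 0.0933, 0.0233]
tcp_rot: [0.136, -3.137, 0.001]
wrist_force: [-2.2, -3.5, -5.5]
width: 0.227
grip_force: 42.6
t 18.8 tcp [549.1  93.3  23.3] x [-0.996 -0.086  0.002] z [-0.002 -0.001 -1.   ] F [-2.2 -3.5 -5.5] w 19.4 g 42.6
jig tcp [-51.9   0. ] z 23.3 yaw -179.95 F [-2.5 -3.3] -5.5
```

```bash
cat > ok.py <<'E'
from h import *
jig(); s=sensors.read_state(); f=(U@np.array(s["wrist_force"])[:2])[0]
raise SystemExit(int(f<-10))
E
python3 -m inch '[-0.7,0,0.2,0,0,0,12, -0.7,0,0.1,0,0,0,12, -0.7,0,0,0,0,0,12, -0.7,0,0,0,0,0,12, -0.7,0,0,0,0,0,12, -0.7,0,0,0,0,0,12, -0.7,0,0,0,0,0,12, 0,0,0,0,0,0,12]' >/dev/null; python3 ok.py &&
python3 -m inch '[-0.7,0,0,0,0,0,12, -0.7,0,0,0,0,0,12, -0.7,0,0,0,0,0,12, -0.7,0,0,0,0,0,12, -0.7,0,0,0,0,0,12, -0.7,0,0,0,0,0,12, -0.7,0,0,0,0,0,12, 0,0,0,0,0,0,12]' >/dev/null && python3 ok.py && 
python3 -m inch '[-0.7,0,0,0,0,0,12, -0.7,0,0,0,0,0,12, -0.7,0,0,0,0,0,12, -0.7,0,0,0,0,0,12, -0.7,0,0,0,0,0,12, -0.7,0,0,0,0,0,12, -0.7,0,0,0,0,0,12, 0,0,0,0,0,0,12]' >/dev/null && python3 ok.py
```

```text
t 19.6 tcp [554.2  93.8  23.2] x [-0.996 -0.086  0.001] z [-0.001 -0.    -1.   ] F [-2.9 -3.7 -5.6] w 19.4 g 42.7
jig tcp [-46.8   0.1] z 23.2 yaw -179.95 F [-3.2 -3.5] -5.6
t 20.4 tcp [559.1  94.2  23.3] x [-0.996 -0.086  0.001] z [-0.001 -0.    -1.   ] F [-4.  -2.9 -5.1] w 19.2 g 42.7
jig tcp [-41.9   0.1] z 23.3 yaw -179.95 F [-4.2 -2.5] -5.1
t 21.2 tcp [564.   94.6  23.3] x [-0.996 -0.086  0.001] z [-0.001 -0.    -1.   ] F [-3.  -4.9 -4.7] w 19.2 g 42.7
jig tcp [-36.9   0.1] z 23.3 yaw -179.95 F [-3.5 -4.7] -4.7
```

```bash
python3 -m inch '[-0.7,0,0,0,0,0,12, -0.7,0,0,0,0,0,12, -0.7,0,0,0,0,0,12, -0.7,0,0,0,0,0,12, -0.7,0,0,0,0,0,12, -0.7,0,0,0,0,0,12, -0.7,0,0,0,0,0,12, 0,0,0,0,0,0,12]' >/dev/null && python3 ok.py &&
python3 -m inch '[-0.7,0,0,0,0,0,12, -0.7,0,0,0,0,0,12, -0.7,0,0,0,0,0,12, -0.7,0,0,0,0,0,12, -0.7,0,0,0,0,0,12, -0.7,0,0,0,0,0,12, -0.7,0,0,0,0,0,12, 0,0,0,0,0,0,12]' >/dev/null && python3 ok.py && 
python3 -m inch '[-0.7,0,0,0,0,0,12, -0.7,0,0,0,0,0,12, -0.7,0,0,0,0,0,12, -0.7,0,0,0,0,0,12, -0.7,0,0,0,0,0,12, -0.7,0,0,0,0,0,12, -0.7,0,0,0,0,0,12, 0,0,0,0,0,0,12]' >/dev/null && python3 ok.py
```

```text
t 22.0 tcp [569.   95.1  23.3] x [-0.996 -0.086  0.001] z [-0.001 -0.    -1.   ] F [-3.8 -4.5 -5. ] w 19.3 g 42.7
jig tcp [-31.9   0.1] z 23.3 yaw -179.94 F [-4.2 -4.1] -5.0
t 22.8 tcp [570.6  95.2  23. ] x [-0.996 -0.086  0.008] z [-0.008 -0.001 -1.   ] F [-11.4  -4.7   2.4] w 18.9 g 43.7
jig tcp [-30.3   0.1] z 23.0 yaw -179.95 F [-11.7  -3.7] 2.4
```

The push stalled with force rising at TCP −30.3, which puts the nose at about 81 mm. One more small push will confirm it.

```bash
python3 -m inch '[-0.5,0,-0.2,0,0,0,12, -0.5,0,-0.2,0,0,0,12, -0.5,0,-0.1,0,0,0,12, -0.5,0,0,0,0,0,12, -0.5,0,0,0,0,0,12, 0,0,0,0,0,0,12, 0,0,0,0,0,0,12, 0,0,0,0,0,0,12]' >/dev/null ; python3 ok.py
```

```text
t 23.6 tcp [570.6  95.2  22.9] x [-0.996 -0.086  0.013] z [-0.013 -0.002 -1.   ] F [-18.   -5.1   5. ] w 19.0 g 44.1
jig tcp [-30.3   0.1] z 22.9 yaw -179.94 F [-18.4  -3.5] 5.0
```

```bash
python3 -m inch '[1,0,0,0,0,0,12, 1,0,0,0,0,0,12, 1,0,0,0,0,0,12, 1,0,0,0,0,0,12, 0,0,0,0,0,0,12, 0,0,0,0,0,0,12, 0,0,0,0,0,0,12, 0,0,0,0,0,0,12]' >/dev/null ; python3 ok.py
```

```text
t 24.4 tcp [570.7  95.3  23.4] x [-0.996 -0.086  0.004] z [-0.004 -0.001 -1.   ] F [-6.6 -3.4 -3.2] w 19.4 g 42.9
jig tcp [-30.2   0.1] z 23.4 yaw -179.94 F [-6.8 -2.9] -3.2
```

```bash
python3 -m inch '[0,0,0,0,0,0,60, 0,0,0,0,0,0,60, 0,0,0,0,0,0,60, 0,0,0,0,0,0,60, 0,0,0,0,0,0,60, 0,0,-20,0,0,0,60, 0,0,-40,0,0,0,60, 5,0,-45,0,0,0,60]'
python3 -m inch '[10,0,-45,0,0,0,0, 0,0,-45,0,0,0,0, 0,0,-15,0,0,0,0, 0,0,0,0,0,0,0, 0,0,0,0,0,0,0, 0,0,0,0,0,0,0, 0,0,0,0,0,0,0, 0,0,0,0,0,0,0]'>/dev/null
python3 - <<'E'
from h import *
jig()
im,P=snap("wrist","w7")
g=im.min(2);J=lambda p,z:(U@((ray(p,z,P)*1e3)[:2]-O)).round(1).tolist()
m=(g>150).astype(np.uint8);n,l,s,c=cv2.connectedComponentsWithStats(m)
for i in np.argsort(-s[1:,4])[:3]+1: print("bright",s[i],c[i].round(1))
for n in("w2","top","side"):
    if n=="w2": im,P=cv2.imread("pics/w2.png"),np.load("pics/w2.npy",allow_pickle=True).item()
    else: im,P=snap(n,n+"7")
    h=cv2.cvtColor(im,cv2.COLOR_BGR2HSV);r=((h[...,2]>120)&(h[...,1]>190)&((h[...,0]<5)|(h[...,0]>175))).astype(np.uint8)
    k,l,s,c=cv2.connectedComponentsWithStats(r);i=1+s[1:,4].argmax()
    uv=(s[i,0]+(s[i,2]-1)/2,s[i,1]+(s[i,3]-1)/2)
    a,b=ray(uv,0,P)*1e3,ray(uv,.2,P)*1e3
    ja,jb=np.r_[U@(a[:2]-O),0],np.r_[U@(b[:2]-O),200]
    # nearest point to the knob circle
    th=np.linspace(-.2,1.3,301);C=np.c_[46+0*th,52-112*np.cos(th),60+112*np.sin(th)]
    d=(jb-ja)/np.linalg.norm(jb-ja);e=np.linalg.norm(np.cross(C-ja,d),axis=1);print(n,s[i],"theta",th[e.argmin()].round(3),"err",e.min().round(1),C[e.argmin()].round(1))
E
```

```text
time: 25.2
tool_pos: [0.5672, 0.0951, 0.1291]
tcp_rot: [0.135, -3.136, 0.0]
wrist_force: [0.6, 0.0, 0.5]
width: 0.707
grip_force: 0.0
t 26.0 tcp [557.   94.2 232.2] x [-0.996 -0.086  0.003] z [-0.003 -0.    -1.   ] F [ 0.4 -0.5 -0.4] w -0.1 g 0.0
jig tcp [-43.9   0.2] z 232.2 yaw -179.95 F [ 0.3 -0.6] -0.4
bright [   0  322   97   60 2976] [ 32.2 343.6]
bright [239 170  31  43 883] [254.3 189.5]
bright [287 250  27  25 315] [299.3 261.7]
w2 [ 73  92  28  29 639] theta 0.9 err 0.3 [ 46.  -17.6 147.7]Traceback (most recent call last):
  File "<stdin>", line 11, in <module>
ValueError: attempt to get argmax of an empty sequence
```

```bash
python3 - <<'E'
from h import *
im,P=cv2.imread("pics/w7.png"),np.load("pics/w7.npy",allow_pickle=True).item()
g=im.min(2)
for x in(242,267): print(g[160:215,x].tolist())
for y in(170,175,178,181,184): print(y,(U@((ray((254,y),.042,P)*1e3)[:2]-O)).round(1).tolist())
E
python3 -m inch '[-30,-6,0,0,0,0,0, -30,-6,0,0,0,0,0, -30,-6,0,0,0,0,0, 0,0,25,0,0,0,0, 0,0,25,0,0,0,0, 0,0,15,0,0,0,0, 0,0,0,0,0,0,0, 0,0,0,0,0,0,0]' >/dev/null; python3 ok.py
```

```text
[107, 106, 104, 107, 98, 108, 133, 129, 75, 69, 247, 230, 231, 210, 85, 100, 102, 104, 102, 102, 99, 106, 100, 104, 101, 104, 104, 101, 105, 99, 126, 123, 122, 124, 125, 120, 109, 236, 223, 221, 220, 221, 220, 221, 224, 220, 222, 224, 225, 155, 162, 166, 185, 45, 9]
[139, 139, 137, 144, 130, 121, 121, 129, 107, 106, 245, 230, 230, 219, 127, 136, 137, 136, 138, 134, 135, 140, 136, 137, 136, 137, 134, 137, 137, 139, 119, 125, 120, 119, 121, 123, 108, 239, 226, 225, 223, 224, 224, 222, 225, 225, 223, 225, 227, 212, 163, 176, 190, 50, 18]
170 [-47.6, -0.3]
175 [-42.1, -0.3]
178 [-38.8, -0.3]
181 [-35.5, -0.3]
184 [-32.1, -0.3]
t 26.9 tcp [649.1  84.2 169.4] x [-0.996 -0.086  0.   ] z [-0. -0. -1.] F [-0.5 -0.5  1.1] w 0.0 g 0.0
jig tcp [ 46.9 -17.6] z 169.4 yaw -179.94 F [-0.5 -0.5] 1.1
```

The flange measures the housing origin at about 32 mm, so the nose is near 82 mm and the housing stayed home. Now I bring the lever down along its arc.

```bash
python3 -m inch '[0,-3,8,0,0,0,0, 0,-6,7,0,0,0,0, 0,-5,7,0,0,0,0, 0,-5,7,0,0,0,0, 0,-4,7,0,0,0,0, 0,-4,7,0,0,0,0, 0,-4,6.5,0,0,0,0, 0,0,0,0,0,0,0]' >/dev/null; python3 ok.py
```

```text
t 27.7 tcp [653.8  47.  122.2] x [-0.996 -0.086 -0.004] z [ 0.005 -0.008 -1.   ] F [ -1.3 -12.6   9.2] w 0.2 g 5.7
jig tcp [ 48.5 -55. ] z 122.2 yaw -179.96 F [ -2.3 -12.4] 9.2
```

```bash
python3 -m inch '[0,0,-15,0,0,0,0, 0,0,-25,0,0,0,0, 0,0,-20,0,0,0,0, 40,0,0,0,0,0,0, 40,0,0,0,0,0,0, 30,0,0,0,0,0,0, 0,0,0,0,0,0,0, 0,0,0,0,0,0,0]' >/dev/null; python3 ok.py
cat > knob.py <<'E'
from h import *
for n in("top","side","wrist"):
    im,P=snap(n,n+"k")
    h=cv2.cvtColor(im,cv2.COLOR_BGR2HSV);r=((h[...,2]>110)&(h[...,1]>190)&((h[...,0]<5)|(h[...,0]>175))).astype(np.uint8)
    k,l,s,c=cv2.connectedComponentsWithStats(r)
    if k<2: print(n,"none");continue
    i=1+s[1:,4].argmax();uv=(s[i,0]+(s[i,2]-1)/2,s[i,1]+(s[i,3]-1)/2)
    a,b=ray(uv,0,P)*1e3,ray(uv,.2,P)*1e3
    ja,jb=np.r_[U@(a[:2]-O),0],np.r_[U@(b[:2]-O),200]
    th=np.linspace(-.2,1.3,301);C=np.c_[46+0*th,52-112*np.cos(th),60+112*np.sin(th)]
    d=(jb-ja)/np.linalg.norm(jb-ja);e=np.linalg.norm(np.cross(C-ja,d),axis=1);print(n,s[i],"theta",th[e.argmin()].round(3),"err",e.min().round(1),C[e.argmin()].round(1))
E
python3 knob.py
```

```text
t 28.5 tcp [542.4  43.8 180.6] x [-0.996 -0.086 -0.002] z [ 0.002  0.    -1.   ] F [0.8 0.2 0.5] w 0.1 g 0.0
jig tcp [-62.8 -48.7] z 180.6 yaw -179.96 F [0.8 0.1] 0.5
top none
side [225 189   6   5  28] theta 0.54 err 0.1 [ 46.  -44.1 117.6]
wrist [250 327  12  24 240] theta 0.49 err 1.5 [ 46.  -46.8 112.7]
```

```bash
python3 -m inch '[-36,5,0,0,0,0,0, -36,5,0,0,0,0,0, -36,5.7,0,0,0,0,0, 0,0,20,0,0,0,0, 0,0,15,0,0,0,0, 0,-1,10,0,0,0,0, 0,-1,6,0,0,0,0, 0,-1,6,0,0,0,0]' >/dev/null; python3 ok.py
python3 -m inch '[0,-1,5,0,0,0,0, 0,-1,5,0,0,0,0, 0,-1,5,0,0,0,0, 0,-1,5,0,0,0,0, 0,0,5,0,0,0,0, 0,0,5,0,0,0,0, 0,0,0,0,0,0,0, 0,0,0,0,0,0,0]' >/dev/null; python3 ok.py
```

```text
t 29.45 tcp [648.2  65.5 122.2] x [-0.996 -0.086  0.001] z [-0.001 -0.    -1.   ] F [-2.3  0.9  3.1] w -0.1 g 1.1
jig tcp [ 44.5 -36.2] z 122.2 yaw -179.96 F [-2.3  1.1] 3.1
t 30.25 tcp [648.6  61.9  92.1] x [-0.996 -0.086  0.001] z [-0.001  0.    -1.   ] F [-0.9  0.7 -0.4] w -0.3 g 0.2
jig tcp [ 44.5 -39.8] z 92.1 yaw -179.94 F [-0.8  0.7] -0.4
```

```bash
python3 -m inch '[0,-1,4,0,0,0,0, 0,-1,4,0,0,0,0, 0,-1,4,0,0,0,0, 0,-1,4,0,0,0,0, 0,0,3,0,0,0,0, 0,0,2,0,0,0,0, 0,0,0,0,0,0,0, 0,0,0,0,0,0,0]' >/dev/null; python3 ok.py; python3 knob.py
```

```text
t 31.05 tcp [649.4  57.6  71.6] x [-0.996 -0.086  0.   ] z [-0. -0. -1.] F [-0.6 -0.5 -0.6] w -0.0 g 0.1
jig tcp [ 45.  -44.1] z 71.6 yaw -179.95 F [-0.6 -0.4] -0.6
top none
side none
wrist [206 232  36  41 889] theta 0.025 err 0.4 [ 46.  -60.   62.8]
```

```bash
python3 -m inch '[0,0,1,0,0,0,0, 0,0,1,0,0,0,0, 0,0,1,0,0,0,0, 0,0,1,0,0,0,0, 0,0,1,0,0,0,0, 0,0,0,0,0,0,0, 0,0,0,0,0,0,0, 0,0,0,0,0,0,0]' >/dev/null; python3 ok.py
```

```text
t 32.0 tcp [649.7  57.8  67. ] x [-0.996 -0.086 -0.001] z [ 0.001  0.    -1.   ] F [-0.8  1.1  2.7] w -0.1 g 1.3
jig tcp [ 45.3 -43.9] z 67.0 yaw -179.95 F [-0.7  1.2] 2.7
```

```bash
python3 -m inch '[0,0,0.7,0,0,0,0, 0,0,0.7,0,0,0,0, 0,0,0.7,0,0,0,0, 0,0,0.7,0,0,0,0, 0,0,0,0,0,0,0, 0,0,0,0,0,0,0, 0,0,0,0,0,0,0, 0,0,0,0,0,0,0]' >/dev/null; python3 ok.py; python3 knob.py
```

```text
t 32.8 tcp [649.6  58.   64.3] x [-0.996 -0.086 -0.001] z [ 0.001  0.    -1.   ] F [-0.8  2.9  5.9] w 0.0 g 2.3
jig tcp [ 45.3 -43.7] z 64.3 yaw -179.95 F [-0.5  3. ] 5.9
top none
side none
wrist [204 233  37  42 932] theta -0.02 err 0.6 [ 46.  -60.   57.8]
```

```bash
python3 -m inch '[0,0,0.7,0,0,0,0, 0,0,0.7,0,0,0,0, 0,0,0.7,0,0,0,0, 0,0,0.7,0,0,0,0, 0,0,0,0,0,0,0, 0,0,0,0,0,0,0, 0,0,0,0,0,0,0, 0,0,0,0,0,0,0]' >/dev/null; python3 ok.py; python3 knob.py
```

```text
t 33.75 tcp [649.7  58.   63.7] x [-0.996 -0.086 -0.001] z [ 0.001  0.    -1.   ] F [-5.3  2.9 16.2] w -0.3 g 7.8
jig tcp [ 45.4 -43.7] z 63.7 yaw -179.95 F [-5.   3.3] 16.2
top none
side none
wrist [204 233  37  42 939] theta -0.02 err 0.5 [ 46.  -60.   57.8]
```

The lever is seated hard at about level, with 16 N and no further motion. I'll lift away and check the lever, the housing and the bystanders.

```bash
python3 -m inch '[0,0,-2,0,0,0,0, 0,0,-4,0,0,0,0, 0,0,-10,0,0,0,0, 0,0,-25,0,0,0,0, 0,0,-40,0,0,0,0, 20,0,-40,0,0,0,0, 40,0,-30,0,0,0,0, 30,0,0,0,0,0,0]' >/dev/null
python3 -m inch '[0,10,0,0,0,0,0, 0,20,0,0,0,0,0, 0,14,0,0,0,0,0, 0,0,0,0,0,0,0, 0,0,0,0,0,0,0, 0,0,0,0,0,0,0, 0,0,0,0,0,0,0, 0,0,0,0,0,0,0]' >/dev/null; python3 ok.py; python3 knob.py
python3 - <<'E'
from h import *
im,P=snap("wrist","w9");g=im.min(2);J=lambda p:(U@((ray(p,.042,P)*1e3)[:2]-O)).round(1).tolist()
a=proj(np.r_[(U.T@[-46,-12]+O)/1e3,.042],P);print(a.round(1));x,y=a.round().astype(int)
print(y-12,g[y-12:y+12,x].tolist(),J((x,y-3)),J((x,y+3)))
for n in("top",):
    d=cv2.absdiff(cv2.imread("pics/top0.png"),cv2.imread("pics/topk.png")).max(2)
    for nm,(u,v) in dict(jar=(348,229),spool=(349,148),driver=(122,230)).items(): print(nm,(d[v-20:v+20,u-20:u+20]>40).sum())
E
```

```text
t 35.5 tcp [556.1  93.3 212. ] x [-0.996 -0.086  0.   ] z [-0. -0. -1.] F [-0.2  0.2  0.1] w -0.5 g 0.0
jig tcp [-44.9  -0.5] z 212.0 yaw -179.99 F [-0.2  0.2] 0.1
top none
side [226 200   6   4  21] theta 0.055 err 0.5 [ 46.  -59.8  66.2]
wrist [189 255  18  21 311] theta -0.02 err 0.3 [ 46.  -60.   57.8]
[242.9 176.2]
164 [103, 105, 103, 108, 57, 102, 131, 131, 50, 68, 219, 230, 229, 243, 79, 93, 100, 98, 99, 99, 100, 100, 100, 101] [-49.4, -11.9] [-43.1, -12.0]
jar 0
spool 0
driver 950
```

```bash
python3 -m inch '[-1,0.7,-10,0,0,0,0, 0,0,-10.2,0,0,0,0, 0,0,0,0,0,0,0, 0,0,0,0,0,0,0, 0,0,0,0,0,0,0, 0,0,0,0,0,0,0, 0,0,0,0,0,0,0, 0,0,0,0,0,0,0]' >/dev/null; python3 ok.py
python3 - <<'E'
from h import *
im,P=snap("wrist","w10");a=cv2.imread("pics/w7.png");Q=np.load("pics/w7.npy",allow_pickle=True).item()
for I,p in((a,Q),(im,P)):
    g=I.min(2); print(g[165:178,242].tolist(),g[165:178,267].tolist(),[(U@((ray((254,y),.042,p)*1e3)[:2]-O)).round(2).tolist() for y in(169.5,173.8)])
s,_=cv2.phaseCorrelate(a[160:212,230:280].min(2).astype(float),im[160:212,230:280].min(2).astype(float));print(s)
# bench fixed feature compare: bridge
s,_=cv2.phaseCorrelate(a[213:260,215:250].min(2).astype(float),im[213:260,215:250].min(2).astype(float));print(s)
E
```

```text
t 36.5 tcp [556.7  94.6 232.1] x [-0.996 -0.086  0.001] z [-0.001 -0.    -1.   ] F [-0.3  0.9 -0.6] w -0.1 g 0.0
jig tcp [-44.2   0.7] z 232.1 yaw -179.95 F [-0.2  0.9] -0.6
[108, 133, 129, 75, 69, 247, 230, 231, 210, 85, 100, 102, 104] [121, 121, 129, 107, 106, 245, 230, 230, 219, 127, 136, 137, 136] [[-48.14, -0.29], [-43.43, -0.29]]
[119, 132, 76, 60, 220, 230, 228, 242, 82, 98, 101, 103, 102] [122, 125, 113, 98, 218, 234, 232, 240, 121, 138, 138, 135, 137] [[-47.92, 0.17], [-43.21, 0.17]]
(-0.3985650587088365, -0.7245957254181761)
(-0.3623883561788759, 0.14733625230850222)
```

Compared with before clamping, the flange looks about 0.8 mm further out. I'll check by feel, pushing gently on the connector end with closed fingers.

```bash
python3 -m inch '[46,-1,0,0,0,0,0, 0,0,45,0,0,0,0, 0,0,45,0,0,0,0, 0,0,45,0,0,0,0, 0,0,40,0,0,0,0, 0,0,25,0,0,0,0, 0,0,12,0,0,0,0, 0,0,0,0,0,0,0]' >/dev/null; python3 ok.py && 
python3 -m inch '[-3,0,0,0,0,0,0, -3,0,0,0,0,0,0, -3,0,0,0,0,0,0, -2,0,0,0,0,0,0, -2,0,0,0,0,0,0, -1,0,0,0,0,0,0, -1,0,0,0,0,0,0, 0,0,0,0,0,0,0]' >/dev/null; python3 ok.py
```

```text
t 37.35 tcp [509.6  89.4  18.7] x [-0.996 -0.086  0.004] z [-0.004 -0.    -1.   ] F [-0.2  0.5  0.6] w 0.3 g 0.0
jig tcp [-91.6  -0.5] z 18.7 yaw -179.96 F [-0.1  0.5] 0.6
t 38.15 tcp [526.1  90.9  20.3] x [-0.996 -0.086  0.   ] z [-0. -0. -1.] F [-0.3  0.2  0.1] w -0.2 g 0.0
jig tcp [-75.   -0.4] z 20.3 yaw -179.95 F [-0.3  0.2] 0.1
```

```bash
python3 -m inch '[-0.8,0,0,0,0,0,0, -0.8,0,0,0,0,0,0, -0.8,0,0,0,0,0,0, -0.8,0,0,0,0,0,0, -0.8,0,0,0,0,0,0, -0.8,0,0,0,0,0,0, 0,0,0,0,0,0,0, 0,0,0,0,0,0,0]' >/dev/null; python3 ok.py &&
python3 -m inch '[-0.5,0,0,0,0,0,0, -0.5,0,0,0,0,0,0, -0.5,0,0,0,0,0,0, -0.5,0,0,0,0,0,0, -0.5,0,0,0,0,0,0, -0.5,0,0,0,0,0,0, 0,0,0,0,0,0,0, 0,0,0,0,0,0,0]' >/dev/null; python3 ok.py
```

```text
t 38.95 tcp [530.8  91.3  20.4] x [-0.996 -0.086  0.   ] z [-0. -0. -1.] F [-0.  -0.   0.1] w -0.1 g 0.0
jig tcp [-70.2  -0.4] z 20.4 yaw -179.95 F [-0. -0.] 0.1
t 39.75 tcp [532.4  91.5  20.2] x [-0.996 -0.086  0.003] z [-0.003 -0.    -1.   ] F [-5.5 -1.3  5. ] w -0.1 g 2.6
jig tcp [-68.7  -0.4] z 20.2 yaw -179.95 F [-5.6 -0.8] 5.0
```

Contact is near −69. I'm pushing on in small steps.

```bash
python3 -m inch '[-0.4,0,0,0,0,0,0, -0.4,0,0,0,0,0,0, -0.4,0,0,0,0,0,0, -0.4,0,0,0,0,0,0, -0.4,0,0,0,0,0,0, 0,0,0,0,0,0,0, 0,0,0,0,0,0,0, 0,0,0,0,0,0,0]' >/dev/null; python3 ok.py
python3 -m inch '[-0.4,0,0,0,0,0,0, -0.4,0,0,0,0,0,0, -0.4,0,0,0,0,0,0, -0.4,0,0,0,0,0,0, -0.4,0,0,0,0,0,0, 0,0,0,0,0,0,0, 0,0,0,0,0,0,0, 0,0,0,0,0,0,0]' >/dev/null; python3 ok.py
```

```text
t 40.55 tcp [532.5  91.5  19.8] x [-0.996 -0.086  0.007] z [-0.007 -0.001 -1.   ] F [-9.1 -0.8  8.4] w 0.1 g 4.8
jig tcp [-68.6  -0.4] z 19.8 yaw -179.95 F [-9.2  0. ] 8.4
t 41.35 tcp [532.5  91.4  19.6] x [-0.996 -0.086  0.011] z [-0.011 -0.001 -1.   ] F [-14.8  -2.1  12. ] w 0.2 g 7.2
jig tcp [-68.6  -0.4] z 19.6 yaw -179.95 F [-14.9  -0.8] 12.0
```

```bash
python3 -m inch '[-0.6,0,-0.2,0,0,0,0, -0.6,0,-0.2,0,0,0,0, -0.6,0,-0.2,0,0,0,0, -0.6,0,-0.2,0,0,0,0, -0.6,0,0,0,0,0,0, 0,0,0,0,0,0,0, 0,0,0,0,0,0,0, 0,0,0,0,0,0,0]' >/dev/null; python3 ok.py
```

```text
t 42.15 tcp [532.6  91.4  19.6] x [-0.996 -0.086  0.017] z [-0.017 -0.002 -1.   ] F [-20.  -2.  14.] w 0.1 g 10.0
jig tcp [-68.5  -0.4] z 19.6 yaw -179.95 F [-20.1  -0.2] 14.0
```

It holds solid at 20 N with no motion, so the housing is home against the stop. I'll back off and hand in.

```bash
python3 -m inch '[4,0,0,0,0,0,0, 6,0,0,0,0,0,0, 15,0,0,0,0,0,0, 10,0,-30,0,0,0,0, 0,0,-45,0,0,0,0, 0,0,-45,0,0,0,0, 0,0,-40,0,0,0,0, 0,0,0,0,0,0,0]' >/dev/null; python3 -m inch '[0,0,-40,0,0,0,0, 0,0,0,0,0,0,0, 0,0,0,0,0,0,0, 0,0,0,0,0,0,0, 0,0,0,0,0,0,0, 0,0,0,0,0,0,0, 0,0,0,0,0,0,0, 0,0,0,0,0,0,0]' >/dev/null; python3 ok.py; python3 knob.py; python3 -c "
from workcell import job
print(job.finish_job())"
```

```text
t 43.75 tcp [505.8  89.1 220.7] x [-0.996 -0.086  0.001] z [-0.001 -0.    -1.   ] F [ 0.5  0.8 -0.8] w 0.2 g 0.0
jig tcp [-95.4  -0.4] z 220.7 yaw -179.95 F [0.6 0.7] -0.8
top none
side [226 200   6   4  21] theta 0.055 err 0.5 [ 46.  -59.8  66.2]
wrist [196 292  12   4  30] theta -0.125 err 3.0 [ 46.  -59.1  46. ]
the job is handed in; nothing more can be done
None
```

I handed the job in at about 44 s: the housing is home against the hidden stop (no movement under a 20 N check push after clamping), the clamp lever is down and level with its pad on the housing, and I never went near the other things on the bench; the final image check showed the jar and spool unmoved but couldn't confirm the screwdriver.

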